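# Cash up: stow the coin cup, shut the till drawer and hook it

### The job

Stand the loose metal coin cup upright in the empty middle bay of the open till drawer and let go of it. Then push the drawer fully home until it clicks into its detent, and swing the steel hook on top of the till all the way round so that it closes over the drawer's pin. Leave the jar, the can and the carton where they are.

Things in the scene. Friction and masses are not known exactly. Their poses are not given: they have to be found in the camera images.
- till: Grey steel till (cash drawer unit) bolted to the counter, 300 wide (its y), 285 deep, top surface 100 mm above the counter. Origin: centre of its footprint at counter height; its x axis points inwards (the way the drawer shuts), y to the left as seen from the robot, z up. The shut drawer's outer face stands at x = -150 mm in this frame; the housing's top begins at x = -135 mm
- till_drawer (a joint): Till drawer travel in m: 0 = fully home, grows as the drawer comes out along the till's -x (160 mm at most). Slides with about 1 N of friction. In the last 16 mm a hidden spring detent first resists with about 7 N, then from 7 mm on pulls the drawer home and keeps it there. Left short of that it springs back to about 16 mm
- drawer_front (a point): Centre of the drawer's flat outer face (294 wide, 85 high, from 12 to 97 mm above the counter, 15 thick, no handle). Push here or anywhere along the face; its x axis is the till's x (the pushing direction)
- bay (a point): Centre of the floor of the drawer's empty middle bay, 22 mm above the counter; moves with the drawer, axes as the till. The bay is 97 mm long (x), 130 mm wide (y); its side dividers rise 33 mm above this floor, the cross divider behind it 40 mm, the drawer front 75 mm. The bay's centre is 63.5 mm behind the drawer's outer face. The side bays hold paper coin rolls 25 mm thick, fixed
- cup_center (a point): Centre (half-way up, 25 mm) of the loose open coin cup of plain metal: round, 50 high, 54 mm across at the foot and 58 at the rim, wall 3, 90 g, standing upright on the counter
- till_hook (a joint): Angle in rad of the flat steel hook that swings level on top of the till: 0 = closed over the pin (end stop), grows as it opens to the left (1.9 at most). At 0 the bar points along the till's -x, at 1.57 along its +y; the knob lies at hinge + 45 mm x (-cos, +sin) of the angle in the till's x and y. Stiff pivot (0.05 N m): it stays where it is left. The hook's nose passes the pin freely only when the drawer is home
- hook_hinge (a point): Point on the hook's upright pivot, 114 mm above the counter (level with the top face of the hook's bar). The bar is 12 wide, 8 thick (106 to 114 mm up), 93 long with a nose at its end; a low rivet head on the pivot rises to 117 mm
- hook_knob (a point): Centre of the top of the round upright knob on the hook, 12 mm in diameter, standing 30 mm above the bar (114 to 144 mm above the counter), 45 mm from the pivot
- pin (a point): Top of the round upright pin (8 mm in diameter) on the top edge of the drawer front, 122 mm above the counter; the hook closes round its front. With the drawer home it stands 72.5 mm nearer the robot than the pivot and 11 mm to the right of it
- jar_center (a point): Bystander: centre of an amber food jar, 68 across, 105 high, loose
- can_center (a point): Bystander: centre of a food can with a paper label, 72 across, 100 high, loose
- carton_center (a point): Bystander: centre of a brown carton, 70 x 130 x 150 high, loose
Mind the look-alikes: they are no part of the job. Of the things like the part that bears cup_center, leave any that is blue or yellow; of the rest the larger one is meant.

How it is judged:
On the way, in this order (a step that is already met when the one before it is completed fails the run):
1. the coin cup stands released in the drawer's middle bay (x of cup_center in the frame of bay between -0.03 and 0.03 m and y of cup_center in the frame of bay between -0.045 and 0.045 m and z of cup_center in the frame of bay below 0.03 m and angle between cup_center's own z axis and vertical below 0.15 rad and contact force between the fingers and coin_cup below 0.3 N), for 0.2 s.
2. the drawer is home at its detent (value of joint till_drawer below 0.003 m), for 0.2 s.
3. the hook is closed over the pin (value of joint till_hook below 0.08 rad), for 0.2 s.
At the end, for the whole second after the job is handed in: The coin cup stands upright (within 0.15 rad) on the floor of the drawer's middle bay, the drawer is home within 3 mm, and the hook is closed over the pin within 0.08 rad (x of cup_center in the frame of bay between -0.03 and 0.03 m and y of cup_center in the frame of bay between -0.045 and 0.045 m and z of cup_center in the frame of bay below 0.03 m and angle between cup_center's own z axis and vertical below 0.15 rad and value of joint till_drawer below 0.003 m and value of joint till_hook below 0.08 rad); the robot touches nothing.
It fails at once if the jar is moved by more than 30 mm (distance of jar_center from where it was at the start of the episode above 0.03 m).
It fails at once if the can is moved by more than 30 mm (distance of can_center from where it was at the start of the episode above 0.03 m).
It fails at once if the carton is moved by more than 30 mm (distance of carton_center from where it was at the start of the episode above 0.03 m).
It also fails if it takes over 67 s, if anything falls off the work surface, if the arm or the gripper's body presses on something with over 40 N, if the wrist force passes 120 N, or if a joint passes its speed limit or range.

### The arm

A 6-joint arm with a two-finger parallel gripper is mounted at the origin on the work surface. World frame = base frame: x ahead of the robot, y to its left, z up, the work surface at z = 0. Lengths are in m, angles in rad, forces in N, time in s.
With the tool pointing down it reaches from about 0.35 to 0.85 m from the base axis. Payload 8.1 kg.
Tool frame: the origin (TCP) lies at the very end of the fingers, on their centre line; the grasp point (between the pads) lies 19 mm behind it (robot.pinch_z is the distance from the TCP to the grasp point, in m); x points along the fingers, z is the direction in which the jaws open and shut, and the axes are right-handed (so a half turn about x gives the same grasp; the last joint's range is limited). The gripper opens to 93 mm and grips with 3 to 60 N. Pads are 15 mm wide; open, the fingers measure 128 mm over their backs; the gripper's body (75 mm by 188 mm) begins 65 mm behind the grasp point.
Start: joints at [1.102, 0.13, 1.488, -0, 1.523, -0.085], TCP at [0.225, 0.556, 0.219] pointing down, gripper open.
Joint ranges: [-2.96, 2.96], [-0.89, 2.26], [0.02, 2.5], [-1.34, 4.48], [0, 2.73], [-2.66, 2.66]. Speed limits (rad/s): [2.39, 2.39, 2.79, 3.14, 3.14, 3.14].

### API

Orientations are given as a rotation vector (axis times angle).
In Python, from plant import robot, optics, ticket gives the robot as it stands.
- The arm moves only by the tool jog_arm, never from a script. Its argument "targets" is a list of rows, each a list of 7 numbers: the shift along the tool's x, y, z in cm, then the turn, a rotation vector about the tool's x, y, z in degrees, then the closure, from 0 (fully open) to 1 (shut). In form: [[dx, dy, dz, ax, ay, az, grip], ...]. A call has 1 to 5 rows; each row is the pose to reach, as a shift and turn from the pose measured when the call began, along the tool's axes at that moment; what a row does not reach only later rows make up. A row lasts 1/8 s, in which the tool goes at most 62.5 mm and 10.7 degrees, less where a joint would pass 70% of its speed; a pose out of reach is approached as far as the arm can. A call with a gripper value outside its range is refused whole. The fingers move at their own pace and stop on an object; "squeeze" is the grip in N (left out, the last holds). Time passes only in rows, so rows that repeat a pose let the fingers close. It gives the time, the measured TCP pose, the force and the opening at its end, in the units of the state.
- robot.read_state(): the state, without advancing time (a new reading comes with each control period).
- optics.read_camera(name): name is "side" or "top"; returns a dict with "frame" (384x512x3 uint8, red, green, blue), "vertical_fov" (degrees; the focal length in pixels is half the picture's height over the tangent of half this angle, whatever the lens; pixels are square), "cx", "cy" (the principal point, pixels), "k1" (the pictures are not rectified: a ray, as slopes to the right and down, at radius r is drawn at 1 + k1 r^2 times it, then the intrinsics apply), "R" (3x3) and "t" (3): a world point X has camera coordinates R X + t. Camera axes: x right, y down, z forward; pixel columns grow to the right and rows downward; lengths in m; the calibration is good to about 2 mm. A picture is of the moment at which its call begins. There is no depth.
- ticket.close_job(): hands the job in, once; it reports no verdict.
The state is a dict: "t": time; "q": joint angles; "dq": joint speeds; "joint_torque": joint torques, N m; "tool_pos": TCP position; "orientation": TCP orientation; "force": force on the tool from outside, world axes, zero at the start; "wrist_torque": the same for the moment, N m; "opening": finger opening in m.
Only numpy, scipy, OpenCV 4.12 (cv2) and the standard library are available. Lean on these libraries where they do the work, as an engineer would, in place of code of your own. Each camera call takes 0.05 s, during which the arm holds its last target.

## Working session

There is one attempt and no reset: what is moved stays moved. The work goes in short steps, Python scripts to look and compute and a tool call to move; the robot and the scene stay as the last step left them, time stands still between calls to the robot, and variables do not carry over. Pictures are saved under pics/ and viewed, and the job is handed in when it is done.

Besides the shell and the picture viewer there is one more tool, called after ">>>" as name(argument=value, ...), one argument or row to a line, values as JSON. jog_arm: Moves the arm, as the interface text tells. Its arguments: {"type":"object","properties":{"targets":{"type":"array"},"squeeze":{"type":"number"}},"required":["targets"]}

```bash
ls; mkdir -p pics
cat > h.py <<'E'
import numpy as np, cv2
from plant import robot, optics, ticket
def snap(name,fn):
    c=optics.read_camera(name); cv2.imwrite('pics/'+fn,c['frame'][:,:,::-1]); np.savez('pics/'+fn+'.npz',**c); return c
def K(c):
    f=192/np.tan(np.radians(c['vertical_fov'])/2); return f
def proj(c,X):
    X=np.atleast_2d(X); p=X@np.array(c['R']).T+np.array(c['t']); s=p[:,:2]/p[:,2:]
    r2=(s**2).sum(1,keepdims=True); s=s*(1+c['k1']*r2); return s*K(c)+[c['cx'],c['cy']]
def ray(c,uv):
    d=(np.array(uv,float)-[c['cx'],c['cy']])/K(c); s=d.copy()
    for _ in range(30): s=d/(1+c['k1']*(s@s))
    R=np.array(c['R']);t=np.array(c['t']); return -R.T@t, R.T@np.array([*s,1])
def atz(c,uv,z):
    o,d=ray(c,uv); return o+d*(z-o[2])/d[2]
E
python3 - <<'E'
from h import *
for n in ('side','top'):
    c=snap(n,n+'0.png'); print(n,{k:np.round(v,3) for k,v in c.items() if k!='frame'}, c['frame'].shape)
    im=cv2.imread('pics/'+n+'0.png'); cv2.imwrite('pics/'+n+'0b.png',cv2.resize(im,(800,600)))
print(robot.read_state(), robot.pinch_z)
E
```

```text
pics
side {'vertical_fov': np.float64(56.553), 'cx': np.float64(254.079), 'cy': np.float64(192.214), 'k1': np.float64(-0.004), 'R': array([[ 0.716, -0.698,  0.017],
       [-0.43 , -0.461, -0.776],
       [ 0.55 ,  0.548, -0.63 ]]), 't': array([-0.381,  0.334,  0.766])} (384, 512, 3)
top {'vertical_fov': np.float64(56.121), 'cx': np.float64(252.965), 'cy': np.float64(190.266), 'k1': np.float64(-0.103), 'R': array([[-0.01 , -1.   ,  0.024],
       [-0.99 ,  0.006, -0.138],
       [ 0.138, -0.025, -0.99 ]]), 't': array([0.022, 0.581, 1.093])} (384, 512, 3)
{'t': 0.1, 'q': array([ 1.10158585e+00,  1.31050221e-01,  1.48917751e+00,  3.68332918e-05,
        1.52302158e+00, -8.54401633e-02]), 'dq': array([-3.48619777e-04, -2.80962547e-03, -1.34632673e-03, -1.17893598e-03,
       -3.43418129e-05,  1.21123360e-03]), 'joint_torque': array([ 1.80543553e-03, -5.61340892e+01, -4.93095195e+01,  7.70403980e-02,
        2.91458401e-02,  6.82315346e-06]), 'tool_pos': array([0.22440372, 0.55589381, 0.21770961]), 'orientation': array([-0.92286169,  1.36816559,  0.92158571]), 'force': array([ 0.04508069,  0.00975534, -0.1008454 ]), 'wrist_torque': array([-0.02807997, -0.02167551, -0.01026971]), 'opening': 0.09303911152322195} 0.0188
```

View pics/side0b.png

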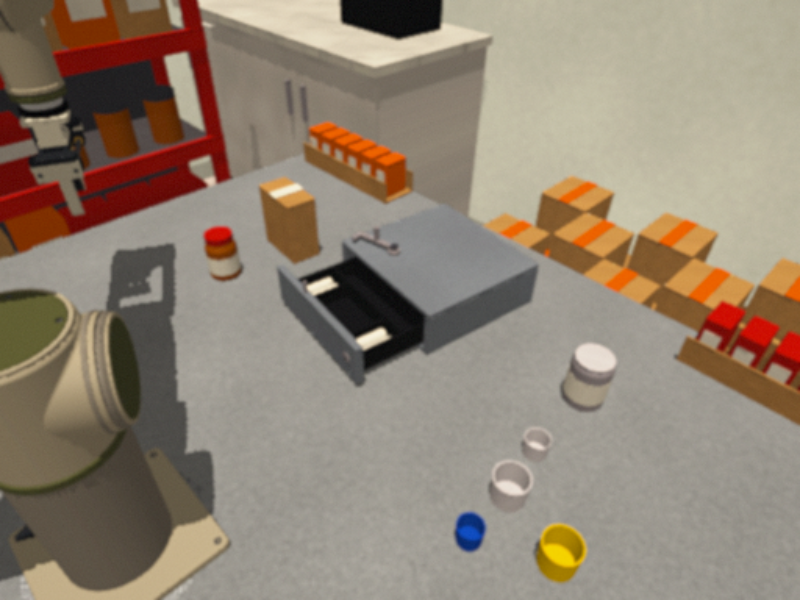

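View pics/top0b.png

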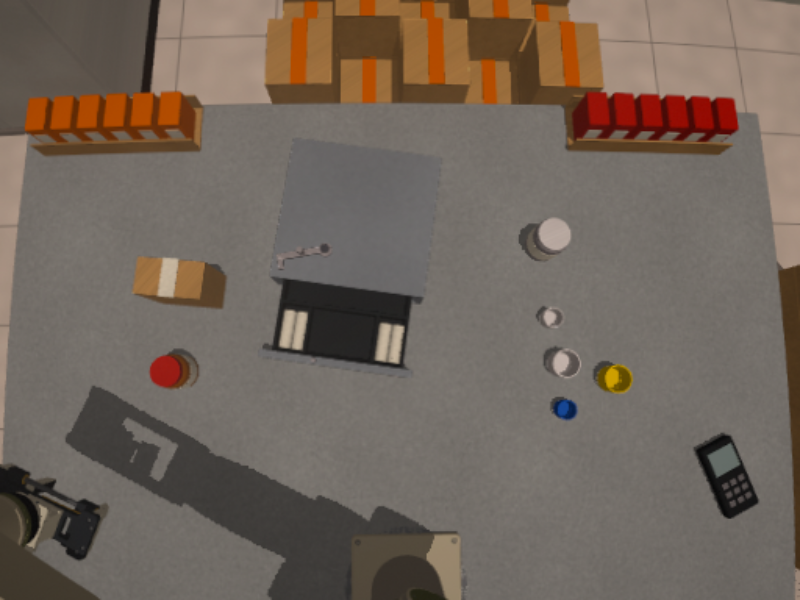

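The top view shows the plain larger cup at about (563,362) in the 800-px picture, with the small one at (550,317), yellow at (616,379) and blue at (565,409). The drawer is open, its front edge running from (264,350) to (408,372). The hook is open to the left, with its knob near (288,258). I'll zoom in to measure.

Run:
```python
import cv2
a=cv2.imread('pics/top0.png'); 
cv2.imwrite('pics/tz1.png',cv2.resize(a[80:250,160:290],None,fx=4.5,fy=3.5 if 0 else 3.5*0+3.5) if 0 else cv2.resize(a[80:250,160:290],None,fx=3.5,fy=3.5,interpolation=cv2.INTER_CUBIC))
cv2.imwrite('pics/tz2.png',cv2.resize(a[180:290,320:440],None,fx=5,fy=5,interpolation=cv2.INTER_CUBIC))
b=cv2.imread('pics/side0.png')
cv2.imwrite('pics/sz1.png',cv2.resize(b[120:250,170:350],None,fx=4.4,fy=4.4,interpolation=cv2.INTER_CUBIC))
cv2.imwrite('pics/sz2.png',cv2.resize(b[210:380,270:430],None,fx=3.5,fy=3.5,interpolation=cv2.INTER_CUBIC))
```

```text
(no output)
```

View pics/tz1.png

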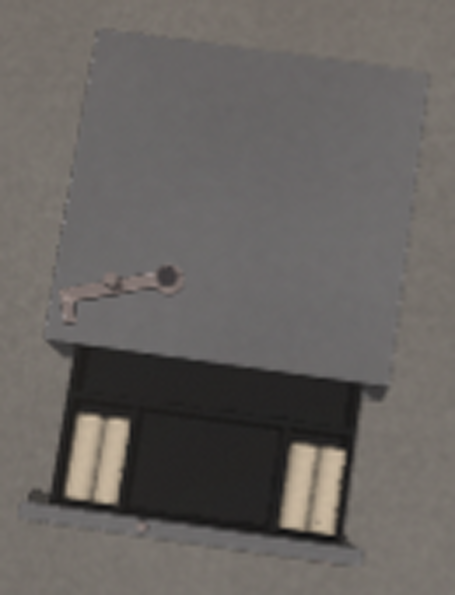

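View pics/tz2.png

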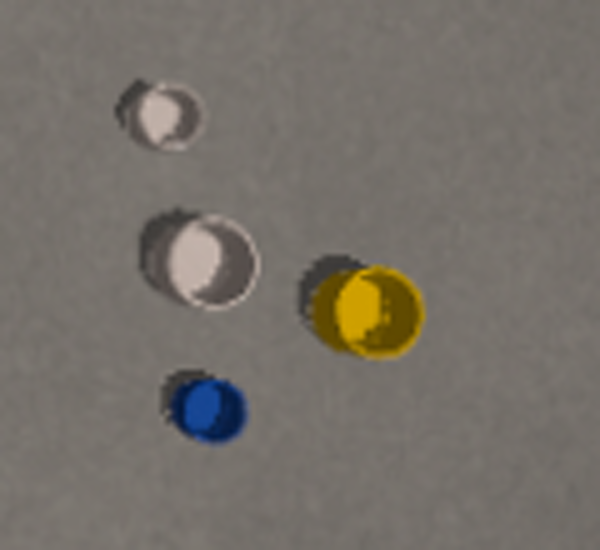

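View pics/sz1.png

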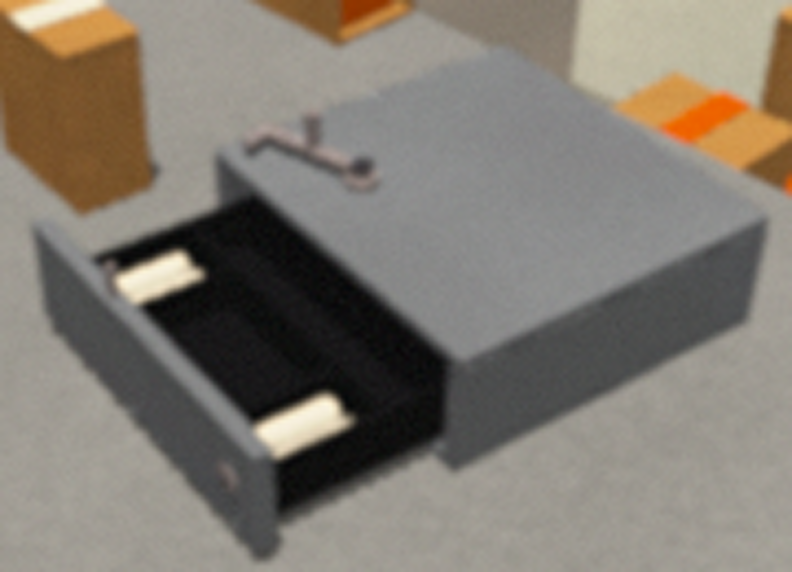

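View pics/sz2.png

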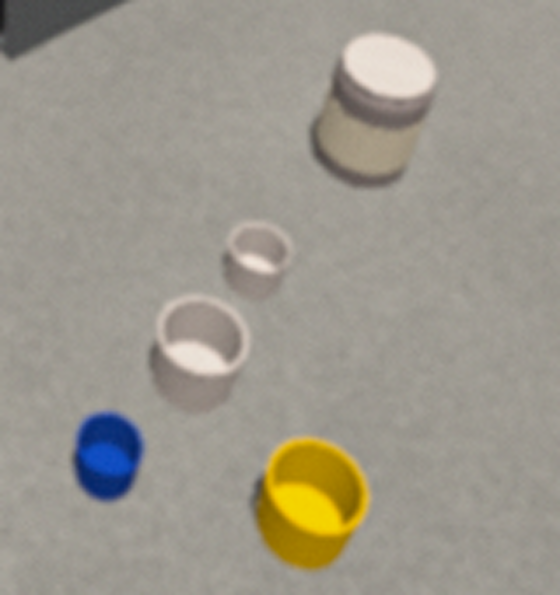

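```bash
cat > m.py <<'E'
from h import *
T=dict(np.load('pics/top0.png.npz')); S=dict(np.load('pics/side0.png.npz'))
def z(p,f,o): return (np.array(p)+.5)/f-.5+np.array(o)
t1=lambda *p:z(p,3.5,(160,80)); t2=lambda *p:z(p,5,(320,180)); s1=lambda *p:z(p,4.4,(170,120)); s2=lambda *p:z(p,3.5,(270,210))
def tri(a,b):
    (o1,d1),(o2,d2)=ray(T,a),ray(S,b); A=np.array([d1,-d2]).T; k=np.linalg.lstsq(A,o2-o1,rcond=None)[0]
    p,q=o1+k[0]*d1,o2+k[1]*d2; return (p+q)/2,np.linalg.norm(p-q)
E
python3 - <<'E'
from m import *
from scipy.optimize import least_squares
np.set_printoptions(precision=4,suppress=True)
loc=np.array([[.15,.15,.1],[.15,-.15,.1],[-.135,-.15,.1],[-.135,.15,.1]])
obsT=np.array([t1(97,29),t1(430,73),t1(387,390),t1(47,340)])
# side: BR near right corner (768,218)=?; FR (452,362); FL (217,150); BL (505,48)
obsS=np.array([s1(505,48),s1(768,218),s1(452,362),s1(217,150)])
def W(p,L):
    c,s=np.cos(p[2]),np.sin(p[2]); L=np.atleast_2d(L); return np.c_[p[0]+c*L[:,0]-s*L[:,1],p[1]+s*L[:,0]+c*L[:,1],L[:,2]]
def f(p,which): 
    r=[]
    if 'T' in which:r.append((proj(T,W(p,loc))-obsT).ravel())
    if 'S' in which:r.append((proj(S,W(p,loc))-obsS).ravel())
    return np.concatenate(r)
for w in ('T','S','TS'):
    r=least_squares(f,[.7,.1,-.1],args=(w,),loss='soft_l1'); print(w,r.x,np.round(f(r.x,w),1))
p=r.x
def inv(X): c,s=np.cos(p[2]),np.sin(p[2]); d=np.array(X)[:2]-p[:2]; return np.array([c*d[0]+s*d[1],-s*d[0]+c*d[1]])
for n,uv in dict(L=t1(22,505),R=t1(362,553)).items(): X=atz(T,uv,.097); print('front top outer-ish',n,X,inv(X))
for n,uv in dict(L=s1(36,228),R=s1(275,455)).items(): X=atz(S,uv,.097); print('frontS',n,X,inv(X))
X=atz(T,t1(141,526),.122);print('pin T',X,inv(X)); X=atz(S,s1(108,266),.122);print('pin S',X,inv(X))
X=atz(T,t1(170,274),.117);print('hinge',X,inv(X)); X=atz(S,s1(362,165),.117);print('hingeS',X,inv(X))
X=atz(T,t1(113,281),.144);print('knob',X,inv(X)); X=atz(S,s1(312,116),.144);print('knobS',X,inv(X))
X=atz(T,t2(214,262),.05);print('cup',X); X=atz(S,s2(203,337),.05);print('cupS',X)
X=atz(T,t2(171,116),.03);print('small',X)
X=atz(T,t2(380,312),.05);print('yel',X);X=atz(T,t2(210,411),.04);print('blue',X)
E
```

```text
T [ 0.7273  0.0939 -0.1454] [ 0.1  0.1  0.1  0.3  0.8 -0.5 -1.4  0. ]
S [ 0.7252  0.0913 -0.161 ] [ 0.3 -0.6  0.2  0.2  0.2  0.3 -1.2 -0.4]
TS [ 0.7268  0.0931 -0.1514] [ 0.7 -0.   0.6  0.8  0.7 -0.1 -1.3 -0.1 -0.3 -1.   0.  -0.7  0.9 -0.2
 -1.3 -0.5]
front top outer-ish L [0.475  0.2768 0.097 ] [-0.2766  0.1436]
front top outer-ish R [ 0.4328 -0.0096  0.097 ] [-0.2751 -0.1459]
frontS L [0.4619 0.2691 0.097 ] [-0.2884  0.134 ]
frontS R [ 0.4324 -0.018   0.097 ] [-0.2743 -0.1542]
pin T [0.4561 0.1729 0.122 ] [-0.2796  0.0381]
pin S [0.4539 0.1709 0.122 ] [-0.2815  0.0357]
hinge [0.6686 0.1511 0.117 ] [-0.0662  0.0486]
hingeS [0.6651 0.149  0.117 ] [-0.0694  0.046 ]
knob [0.6567 0.1955 0.144 ] [-0.0847  0.0906]
knobS [0.6544 0.1907 0.144 ] [-0.0863  0.0856]
cup [ 0.4464 -0.3234  0.05  ]
cupS [ 0.4429 -0.3267  0.05  ]
small [ 0.5404 -0.3061  0.03  ]
yel [ 0.4131 -0.4297  0.05  ]
blue [ 0.3537 -0.3203  0.04  ]
```

```bash
cat > go.py <<'E'
from h import *
from scipy.spatial.transform import Rotation as Ro
TILL=np.array([.7268,.0931,-.1514])
def W(l):
    p=TILL;c,s=np.cos(p[2]),np.sin(p[2]); return np.array([p[0]+c*l[0]-s*l[1],p[1]+s*l[0]+c*l[1],l[2]])
def row(pos,yaw,flip=None,pitch=0):
    """tool down, tool z along world y rotated by yaw"""
    s=robot.read_state(); R0=Ro.from_rotvec(s['orientation'])
    best=None
    for k in (1,-1):
        x=np.array([0,0,-1.]); z=k*np.array([-np.sin(yaw),np.cos(yaw),0]); M=Ro.from_matrix(np.array([x,np.cross(z,x),z]).T)
        d=(R0.inv()*M).as_rotvec()
        if best is None or np.linalg.norm(d)<np.linalg.norm(best): best=d
    sh=R0.inv().apply(np.array(pos)-s['tool_pos'])*100
    print('row',np.round(sh,2).tolist(),np.round(np.degrees(best),1).tolist(),'| dist mm',round(np.linalg.norm(sh)*10))
    print('t',round(s['t'],2),'pos',np.round(s['tool_pos'],4),'F',np.round(s['force'],1),'open',round(s['opening'],4),'q',np.round(s['q'],2))
E
python3 - <<'E'
from go import *
row([.45,.15,.24],0.0)
print(Ro.from_rotvec(robot.read_state()['orientation']).as_matrix().round(3))
from m import *
# overlay check: bay
d=.138
im=cv2.imread('pics/top0.png'); im2=cv2.imread('pics/side0.png')
L=[]
for x0 in(-.0485,.0485):
  for y0 in(-.065,.065): L.append(W([-.15-d+.0635+x0,y0,.022]))
for y0 in(-.147,.147): L.append(W([-.15-d,y0,.097])); L.append(W([-.15-d,y0,.012]))
L.append(W([-.07,.0475,.117])); L.append(W([-.1425-d,.0365,.122]));
a=cv2.resize(im[80:250,160:290],None,fx=3.5,fy=3.5,interpolation=cv2.INTER_CUBIC); b=cv2.resize(im2[120:250,170:350],None,fx=4.4,fy=4.4,interpolation=cv2.INTER_CUBIC)
for X in L:
    u=(proj(T,X)[0]-[160,80]+.5)*3.5-.5; cv2.circle(a,tuple(int(v) for v in np.round(u)),3,(0,255,0),1)
    u=(proj(S,X)[0]-[170,120]+.5)*4.4-.5; cv2.circle(b,tuple(int(v) for v in np.round(u)),3,(0,255,0),1)
w=np.zeros((600,800,3),np.uint8); a=a[:,:];b=cv2.resize(b,(440,318)); w[:595,:340]=a[:,20:360] if 0 else a[:,:340]; w[:318,345:785]=b; cv2.imwrite('pics/ov.png',w)
E
```

```text
row [-2.19, -36.12, -29.19] [-22.0, -0.1, -0.0] | dist mm 465
t 0.1 pos [0.2244 0.5559 0.2177] F [ 0.   0.  -0.1] open 0.093 q [ 1.1   0.13  1.49  0.    1.52 -0.09]
[[-0.001 -0.927  0.374]
 [-0.001  0.374  0.927]
 [-1.     0.    -0.002]]
```

View pics/ov.png

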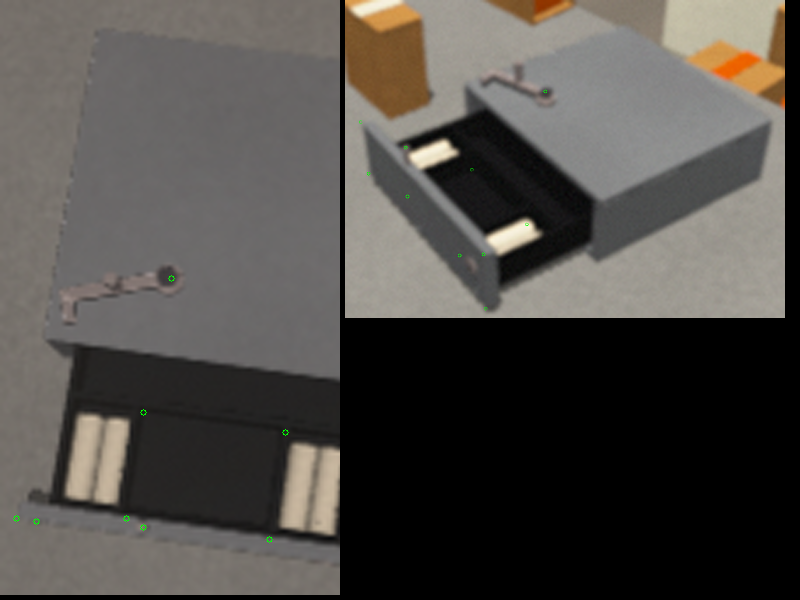

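>>> jog_arm(
  targets=[
    [-2.2,-7,-6,-4,0,0,0.1],
    [-2.2,-13,-11,-8,0,0,0.1],
    [-2.2,-19,-15.5,-12,0,0,0.1],
    [-2.2,-24,-19.5,-17,0,0,0.1],
    [-2.2,-29,-23.5,-22,0,0,0.1],
  ],
)

```text
t: 0.72
tool_pos: [0.3749, 0.2823, 0.2394]
orientation: [-1.212, 1.209, 1.212]
force: [1.0, -0.3, -0.2]
opening: 0.0837
```

```bash
python3 -c "
from go import *
row([.45,-.1,.22],0.0)"
```

```text
row [1.99, -7.39, -38.25] [0.2, -0.1, -0.0] | dist mm 390
t 0.72 pos [0.3749 0.2823 0.2394] F [ 1.  -0.3 -0.2] open 0.0837 q [ 0.54 -0.24  1.8  -0.    1.58 -1.04]
```

>>> jog_arm(
  targets=[
    [0,-2,-6,0,0,0,0.1],
    [0,-4,-12,0,0,0,0.1],
    [0,-6,-18,0,0,0,0.1],
    [0,-7,-24,0,0,0,0.1],
    [0,-7,-30,0,0,0,0.1],
  ],
)

```text
t: 1.35
tool_pos: [0.4458, -0.0195, 0.2395]
orientation: [-1.212, 1.209, 1.212]
force: [2.1, -0.4, 0.8]
opening: 0.084
```

>>> jog_arm(
  targets=[
    [1,0,-6,0,0,0,0.1],
    [2,0,-12,0,0,0,0.1],
    [4,0,-18,0,0,0,0.1],
    [6,0,-24,0,0,0,0.1],
    [8,0,-30,0,0,0,0.1],
  ],
)

```text
t: 1.98
tool_pos: [0.4463, -0.3194, 0.1597]
orientation: [-1.212, 1.209, 1.212]
force: [1.2, -0.0, 1.0]
opening: 0.0837
```

```bash
python3 -c "
from go import *
row([.4447,-.325,.11],0.0)"
```

```text
row [4.97, 0.15, -0.55] [0.2, -0.1, -0.1] | dist mm 50
t 1.98 pos [ 0.4463 -0.3194  0.1597] F [ 1.2 -0.   1. ] open 0.0837 q [-0.71  0.03  1.7  -0.    1.41 -2.29]
```

>>> jog_arm(
  targets=[
    [2,0.15,-0.55,0,0,0,0.1],
    [5,0.15,-0.55,0,0,0,0.1],
    [7.5,0.15,-0.55,0,0,0,0.1],
    [7.5,0.15,-0.55,0,0,0,0.1],
  ],
)

```text
t: 2.48
tool_pos: [0.4428, -0.3235, 0.0819]
orientation: [-1.207, 1.21, 1.216]
force: [-0.5, 0.4, 0.3]
opening: 0.0837
```

Run:
```python
from go import *
T=snap('top','t1.png');S=snap('side','s1.png')
s=robot.read_state();print(s['tool_pos'])
a=cv2.imread('pics/t1.png');b=cv2.imread('pics/s1.png')
for im,c in((a,T),(b,S)):
    u=proj(c,[.4447,-.325,.05])[0]; o=(np.round(u)-[35,35]).astype(int)
    cr=cv2.resize(im[o[1]:o[1]+70,o[0]:o[0]+70],(400,400),interpolation=cv2.INTER_CUBIC)
    for X,col in((s['tool_pos'],(0,0,255)),([.4447,-.325,.05],(0,255,0))):
        v=(proj(c,X)[0]-o+.5)*400/70-.5; cv2.circle(cr,tuple(int(q) for q in v),4,col,1)
    if c is T:l=cr
cv2.imwrite('pics/c1.png',np.hstack([l,cr]))
```

```text
[ 0.44473973 -0.3249797   0.08512089]
```

View pics/c1.png

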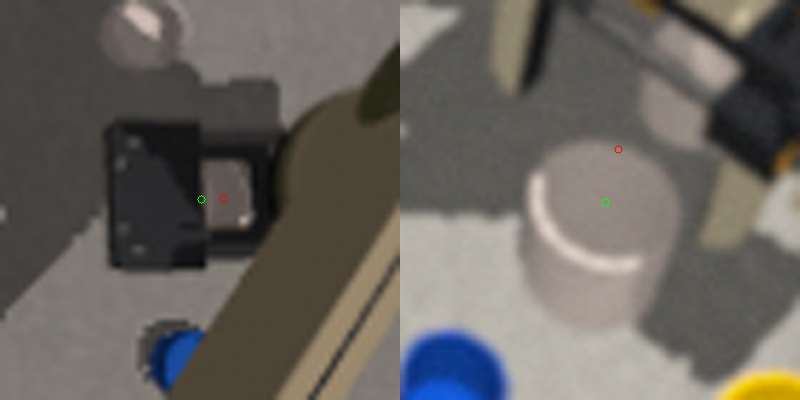

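The fingertips straddle the cup in the side view, with their mid-point near the projected TCP. I'll descend and grip.

>>> jog_arm(
  targets=[
    [2.5,0,0,0,0,0,0.1],
    [5,0,0,0,0,0,0.1],
    [7.2,0,0,0,0,0,0.1],
    [7.2,0,0,0,0,0,0.1],
  ],
)

```text
t: 3.08
tool_pos: [0.4443, -0.3246, 0.0129]
orientation: [-1.211, 1.209, 1.213]
force: [0.7, 0.0, 0.6]
opening: 0.0833
```

>>> jog_arm(
  targets=[
    [0,0,0,0,0,0,0.6],
    [0,0,0,0,0,0,0.7],
    [0,0,0,0,0,0,0.7],
    [0,0,0,0,0,0,0.7],
    [0,0,0,0,0,0,0.7],
  ],
  squeeze=15,
)

```text
t: 3.7
tool_pos: [0.4448, -0.325, 0.0139]
orientation: [-1.212, 1.209, 1.212]
force: [-0.6, 1.3, 5.8]
opening: 0.0566
```

>>> jog_arm(
  targets=[
    [-2,0,0,0,0,0,0.7],
    [-5,0,0,0,0,0,0.7],
    [-9,0,0,0,0,0,0.7],
    [-14,0,0,0,0,0,0.7],
    [-18,0,0,0,0,0,0.7],
  ],
)

```text
t: 4.32
tool_pos: [0.4451, -0.3249, 0.1959]
orientation: [-1.213, 1.209, 1.211]
force: [1.0, -0.1, -0.5]
opening: 0.0562
```

```bash
python3 -c "
from go import *
print(W([-.224,0,.2]));p=W([-.224,0,.2]);row(p,-.1514)"
```

```text
[0.50536236 0.12688419 0.2       ]
row [-0.49, -6.18, 45.16] [8.9, -0.1, -0.0] | dist mm 456
t 4.33 pos [ 0.4451 -0.3249  0.1959] F [ 1.  -0.1 -0.5] open 0.0562 q [-0.72  0.01  1.66 -0.    1.47 -2.3 ]
```

>>> jog_arm(
  targets=[
    [0,-0.7,4,1,0,0,0.7],
    [0,-1.3,9,2,0,0,0.7],
    [0,-2,14,4,0,0,0.7],
    [0,-2.7,19,6,0,0,0.7],
    [0,-3.4,24.5,7,0,0,0.7],
  ],
)

```text
t: 4.95
tool_pos: [0.4781, -0.0784, 0.1953]
orientation: [-1.121, 1.265, 1.119]
force: [1.3, 0.1, -0.5]
opening: 0.0566
```

>>> jog_arm(
  targets=[
    [0,-0.7,5,0,0,0,0.7],
    [0,-1.3,10,0,0,0,0.7],
    [0,-2,14,0,0,0,0.7],
    [0,-2.3,18,0,0,0,0.7],
    [0,-2.3,18,0,0,0,0.7],
  ],
)

```text
t: 5.58
tool_pos: [0.5224, 0.0999, 0.1946]
orientation: [-1.123, 1.264, 1.123]
force: [0.9, -0.1, -0.9]
opening: 0.0564
```

```bash
python3 -c "
from go import *
p=W([-.224,0,.2]);row(p,-.1514)"
```

```text
row [-0.54, 2.0, 2.48] [2.0, -0.1, -0.1] | dist mm 32
t 5.58 pos [0.5224 0.0999 0.1946] F [ 0.9 -0.1 -0.9] open 0.0564 q [ 0.09 -0.04  1.71 -0.    1.48 -1.36]
```

>>> jog_arm(
  targets=[
    [0,1,1.3,1,0,0,0.7],
    [2,2,2.5,2,0,0,0.7],
    [6,2,2.5,2,0,0,0.7],
    [6.5,2,2.5,2,0,0,0.7],
    [6.5,2,2.5,2,0,0,0.7],
  ],
)

```text
t: 6.2
tool_pos: [0.5053, 0.1263, 0.13]
orientation: [-1.097, 1.28, 1.096]
force: [0.0, -0.0, -0.8]
opening: 0.0565
```

```bash
cat > chk.py <<'E'
from go import *
import sys
n=sys.argv[1]; T=snap('top','t%s.png'%n);S=snap('side','s%s.png'%n)
a=cv2.imread('pics/t%s.png'%n);b=cv2.imread('pics/s%s.png'%n)
cv2.imwrite('pics/z%s.png'%n,np.hstack([cv2.resize(a[80:250,150:290],None,fx=2.7,fy=2.7,interpolation=cv2.INTER_CUBIC),cv2.resize(b[85:255,165:320],None,fx=2.7,fy=2.7,interpolation=cv2.INTER_CUBIC)]))
E
python3 chk.py 2; python3 -c "
from go import *
p=W([-.224,0,.04]);row(p,-.1514)"
```

```text
row [9.14, 0.13, 0.01] [-0.1, -0.0, 0.1] | dist mm 91
t 6.3 pos [0.5065 0.1267 0.1314] F [-0.6  0.4 -1.1] open 0.0565 q [ 0.15 -0.02  1.81 -0.    1.35 -1.27]
```

View pics/z2.png

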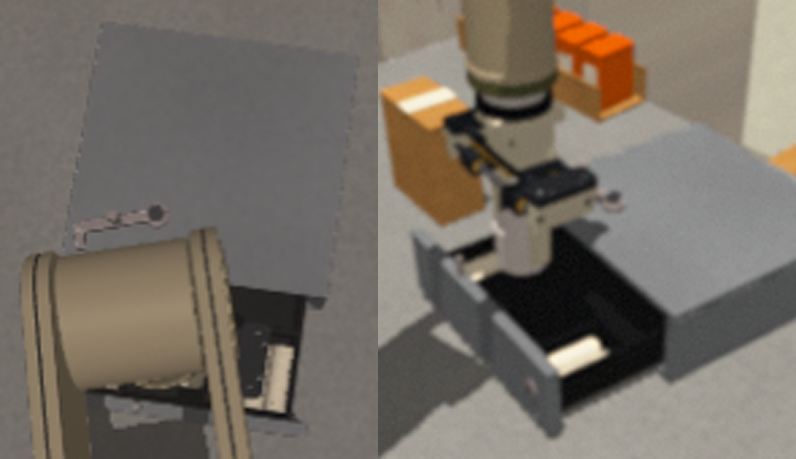

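The side view shows the cup hanging over the middle bay, clear of the front and the dividers. I'll lower it.

>>> jog_arm(
  targets=[
    [2,0.1,0,0,0,0,0.7],
    [4,0.1,0,0,0,0,0.7],
    [6,0.1,0,0,0,0,0.7],
    [8,0.1,0,0,0,0,0.7],
    [9,0.1,0,0,0,0,0.7],
  ],
)

```text
t: 6.92
tool_pos: [0.5048, 0.1266, 0.0397]
orientation: [-1.097, 1.279, 1.096]
force: [0.1, -0.5, -0.8]
opening: 0.0561
```

>>> jog_arm(
  targets=[
    [0.1,0,0,0,0,0,0.7],
    [0.3,0,0,0,0,0,0.7],
    [0.3,0,0,0,0,0,0.7],
  ],
)

```text
t: 7.3
tool_pos: [0.5053, 0.1267, 0.0373]
orientation: [-1.097, 1.278, 1.095]
force: [0.2, -0.4, -0.6]
opening: 0.0563
```

>>> jog_arm(
  targets=[
    [0.1,0,0,0,0,0,0.7],
    [0.15,0,0,0,0,0,0.7],
    [0.15,0,0,0,0,0,0.7],
  ],
)

```text
t: 7.68
tool_pos: [0.5054, 0.1267, 0.0359]
orientation: [-1.097, 1.277, 1.095]
force: [0.2, 0.2, -1.1]
opening: 0.0564
```

>>> jog_arm(
  targets=[
    [0,0,0,0,0,0,0.32],
    [0,0,0,0,0,0,0.25],
    [0,0,0,0,0,0,0.2],
    [0,0,0,0,0,0,0.2],
  ],
)

```text
t: 8.18
tool_pos: [0.5054, 0.1267, 0.036]
orientation: [-1.097, 1.277, 1.095]
force: [-0.3, -0.5, -0.3]
opening: 0.0739
```

>>> jog_arm(
  targets=[
    [-1,0,0,0,0,0,0.2],
    [-4,0,0,0,0,0,0.2],
    [-8,0,0,0,0,0,0.2],
    [-12,0,0,0,0,0,0.2],
    [-16,0,0,0,0,0,0.5],
  ],
)

```text
t: 8.8
tool_pos: [0.5052, 0.1268, 0.1982]
orientation: [-1.098, 1.277, 1.095]
force: [0.8, 1.0, 0.7]
opening: 0.0681
```

>>> jog_arm(
  targets=[
    [0,4,0,0,0,0,1],
    [0,9,0,0,0,0,1],
    [0,13,0,0,0,0,1],
    [0,13,0,0,0,0,1],
  ],
)

```text
t: 9.3
tool_pos: [0.3752, 0.147, 0.1987]
orientation: [-1.099, 1.274, 1.095]
force: [0.7, 0.5, -0.6]
opening: 0.0294
```

```bash
python3 chk.py 3; python3 -c "
from go import *
row(W([-.33,0,.06]),-.1514)"
```

```text
row [13.9, -2.3, -0.03] [-0.0, 0.0, 0.2] | dist mm 141
t 9.4 pos [0.3773 0.1467 0.1989] F [0.2 0.9 0. ] open 0.0207 q [ 0.25 -0.42  2.02 -0.    1.54 -1.17]
```

View pics/z3.png

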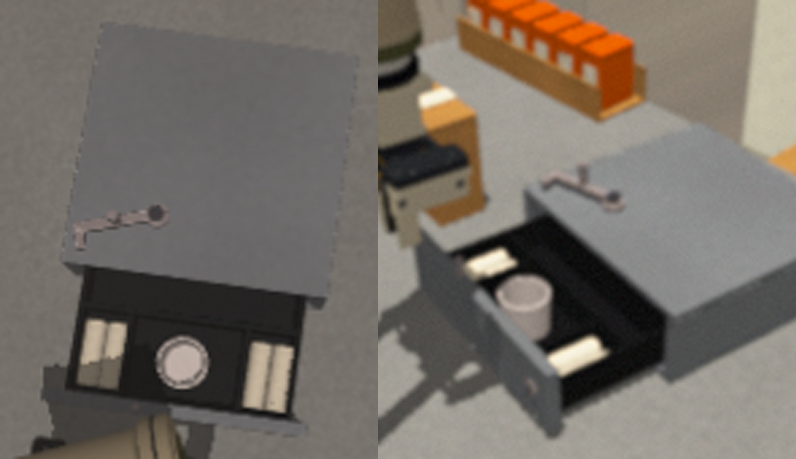

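The cup stands upright near the middle of the bay, at about (182,362) in the left panel. Next I'll lower the closed fingers in front of the drawer face.

>>> jog_arm(
  targets=[
    [4,-1.5,0,0,0,0,1],
    [9,-1.8,0,0,0,0,1],
    [13.9,-1.8,0,0,0,0,1],
    [13.9,-1.8,0,0,0,0,1],
  ],
)

```text
t: 9.9
tool_pos: [0.3928, 0.1428, 0.0564]
orientation: [-1.096, 1.283, 1.098]
force: [-0.6, -0.3, 0.1]
opening: 0.0005
```

>>> jog_arm(
  targets=[
    [0,-1,0,0,0,0,1],
    [0,-2,0,0,0,0,1],
    [0,-3,0,0,0,0,1],
    [0,-4,0,0,0,0,1],
    [0,-5,0,0,0,0,1],
  ],
)

```text
t: 10.52
tool_pos: [0.443, 0.1352, 0.0565]
orientation: [-1.096, 1.282, 1.098]
force: [-1.4, 0.2, 0.6]
opening: 0.0006
```

```bash
python3 -c "
from go import *
row(W([-.158,0,.06]),-.1514)"
```

```text
row [-0.39, -12.89, 0.14] [-0.1, -0.2, -0.2] | dist mm 129
t 10.53 pos [0.443  0.1352 0.0565] F [-1.4  0.2  0.6] open 0.0006 q [ 0.19 -0.09  2.02 -0.    1.22 -1.23]
```

>>> jog_arm(
  targets=[
    [-0.2,-1.5,0,0,0,0,1],
    [-0.2,-3,0,0,0,0,1],
    [-0.2,-5,0,0,0,0,1],
    [-0.2,-7,0,0,0,0,1],
    [-0.3,-8.5,0.1,0,0,0,1],
  ],
)

```text
t: 11.15
tool_pos: [0.5277, 0.1229, 0.0587]
orientation: [-1.096, 1.283, 1.098]
force: [-1.5, -1.1, -0.2]
opening: 0.0002
```

>>> jog_arm(
  targets=[
    [0,-1,0,0,0,0,1],
    [0,-1.8,0,0,0,0,1],
    [0,-2.5,0,0,0,0,1],
  ],
)

```text
t: 11.52
tool_pos: [0.5527, 0.119, 0.0585]
orientation: [-1.096, 1.284, 1.098]
force: [-1.4, 0.4, 0.4]
opening: 0.0003
```

```bash
python3 chk.py 4; python3 -c "
from go import *
row(W([-.158,0,.06]),-.1514)"
```

```text
row [-0.13, -1.76, 0.07] [-0.1, -0.2, -0.2] | dist mm 18
t 11.62 pos [0.5531 0.1189 0.0588] F [-0.3 -0.6  0.3] open 0.0003 q [ 0.12  0.18  1.74 -0.    1.23 -1.29]
```

View pics/z4.png

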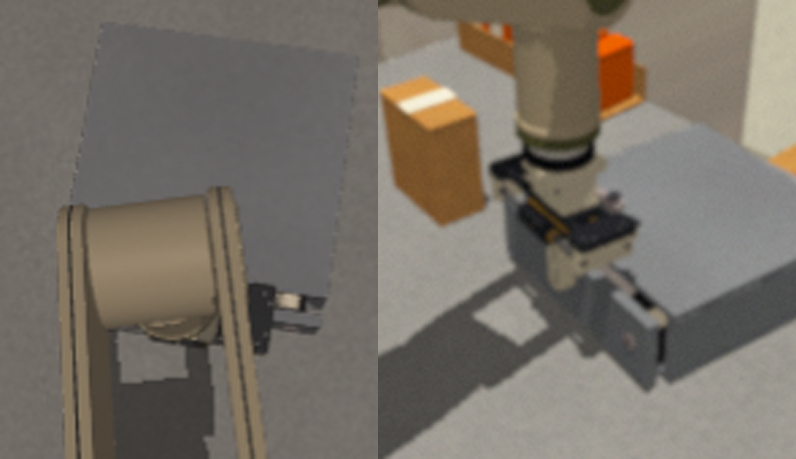

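The drawer is about 20 mm short of home, upright and unobstructed. I'll push on through the detent.

>>> jog_arm(
  targets=[
    [0,-0.4,0,0,0,0,1],
    [0,-0.8,0,0,0,0,1],
    [0,-1.2,0,0,0,0,1],
    [0,-1.2,0,0,0,0,1],
  ],
)

```text
t: 12.12
tool_pos: [0.5653, 0.1171, 0.0589]
orientation: [-1.096, 1.282, 1.097]
force: [-0.1, -1.0, 0.2]
opening: 0.0004
```

>>> jog_arm(
  targets=[
    [0,-0.3,0,0,0,0,1],
    [0,-0.6,0,0,0,0,1],
    [0,-0.6,0,0,0,0,1],
  ],
)

```text
t: 12.5
tool_pos: [0.5705, 0.1163, 0.0589]
orientation: [-1.096, 1.284, 1.099]
force: [-6.3, 0.0, 3.9]
opening: 0.0005
```

>>> jog_arm(
  targets=[
    [0,-0.2,0,0,0,0,1],
    [0,-0.4,0,0,0,0,1],
    [0,-0.4,0,0,0,0,1],
  ],
)

```text
t: 12.88
tool_pos: [0.5704, 0.1163, 0.0589]
orientation: [-1.092, 1.29, 1.105]
force: [-26.2, 1.4, 19.9]
opening: 0.0004
```

>>> jog_arm(
  targets=[
    [0,-0.2,0,0,0,0,1],
    [0,-0.4,0,0,0,0,1],
    [0,-0.4,0,0,0,0,1],
  ],
)

```text
t: 13.25
tool_pos: [0.5701, 0.1163, 0.0589]
orientation: [-1.088, 1.297, 1.112]
force: [-26.0, 0.5, 20.0]
opening: 0.0004
```

The force rises to 26 N with no further travel, so this is a hard stop. I'll back off and look.

>>> jog_arm(
  targets=[
    [0,1,0,0,0,0,1],
    [0,4,0,0,0,0,1],
    [0,8,0,0,0,0,1],
    [-5,12,0,0,0,0,1],
    [-10,15,0,0,0,0,1],
  ],
)

```text
t: 13.88
tool_pos: [0.4222, 0.1391, 0.1626]
orientation: [-1.088, 1.299, 1.113]
force: [0.9, 1.1, 0.8]
opening: 0.0004
```

Run:
```python
from go import *
T=snap('top','t5.png');S=snap('side','s5.png')
a=cv2.imread('pics/t5.png');b=cv2.imread('pics/s5.png')
a=cv2.resize(a[110:190,170:280],None,fx=3.6,fy=3.6,interpolation=cv2.INTER_CUBIC);b=cv2.resize(b[130:220,210:310],None,fx=4,fy=4,interpolation=cv2.INTER_CUBIC)
w=np.zeros((360,800,3),np.uint8);w[:288,:396]=a;w[:360,400:]=b;cv2.imwrite('pics/z5.png',w)
row(W([-.2,0,.2]),-.1514)
```

```text
row [-3.24, -10.4, -0.16] [0.1, -0.1, -0.8] | dist mm 109
t 13.97 pos [0.426  0.1404 0.169 ] F [1.3 0.  0.1] open 0.0002 q [ 0.2  -0.25  1.94  0.    1.46 -1.22]
```

View pics/z5.png

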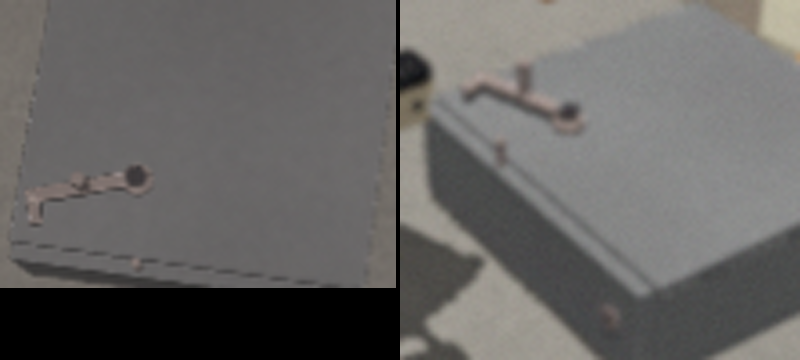

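The drawer is shut, with the pin just in front of the housing at (137,264). The hook is still open, with its knob near (80,180). I'll measure all three.

Run:
```python
from m import *
from go import TILL,W
a=lambda *p:z(p,3.6,(170,110)); b=lambda *p:z((p[0]-400,p[1]),4,(210,130))
def inv(X):
    p=TILL; c,s=np.cos(p[2]),np.sin(p[2]); d=np.array(X)[:2]-p[:2]; return np.round([c*d[0]+s*d[1],-s*d[0]+c*d[1]],4)
for n,u,v,h in(('hinge',a(137,177),b(569,112),.117),('pin',a(137,263),b(501,143),.122),('knob',a(79,179),b(524,66),.144)):
    A=atz(T,u,h);B=atz(S,v,h);print(n,A.round(4),inv(A),B.round(4),inv(B),'tri',*[np.round(q,4) for q in tri(u,v)])
```

```text
hinge [0.666  0.1527 0.117 ] [-0.0691  0.0497] [0.663  0.1469 0.117 ] [-0.0712  0.0436] tri [0.6677 0.1527 0.112 ] 0.0014
pin [0.5934 0.1515 0.122 ] [-0.1407  0.0376] [0.5897 0.1462 0.122 ] [-0.1435  0.0318] tri [0.5944 0.1519 0.1169] 0.0005
knob [0.6584 0.1965 0.144 ] [-0.0832  0.0919] [0.654  0.1898 0.144 ] [-0.0866  0.0847] tri [0.6601 0.1971 0.1381] 0.0008
```

```bash
cat > arc.py <<'E'
from go import *
H=np.array([-.070,.047])
def kn(th,z): return W([H[0]-.045*np.cos(th),H[1]+.045*np.sin(th),z])
E
python3 - <<'E'
from arc import *
print(kn(1.22,.2)); row(kn(1.22,.2),-.74)
E
```

```text
[0.65577589 0.19422831 0.2       ]
row [-3.41, -21.87, 8.76] [33.8, -0.3, -0.7] | dist mm 238
t 13.97 pos [0.426  0.1404 0.169 ] F [1.3 0.  0.1] open 0.0002 q [ 0.2  -0.25  1.94  0.    1.46 -1.22]
```

>>> jog_arm(
  targets=[
    [-3.4,-4,1.6,7,0,0,0.5],
    [-3.4,-9,3.6,15,0,0,0.5],
    [-3.4,-14,5.6,23,0,0,0.5],
    [-3.4,-19,7.6,30,0,0,0.5],
    [-3.4,-21.9,8.8,34,0,-0.7,0.5],
  ],
)

```text
t: 14.6
tool_pos: [0.6582, 0.1946, 0.1982]
orientation: [-0.647, 1.479, 0.641]
force: [-0.1, 0.2, 0.5]
opening: 0.0444
```

```bash
python3 chk.py 6;python3 - <<'E'
from arc import *
row(kn(1.22,.125),-.74)
E
```

```text
row [7.26, 0.14, -0.15] [-0.3, -0.4, 0.1] | dist mm 73
t 14.7 pos [0.658  0.1948 0.1976] F [ 0.  -0.7  0. ] open 0.0463 q [ 0.22  0.38  1.24 -0.    1.53 -0.61]
```

View pics/z6.png

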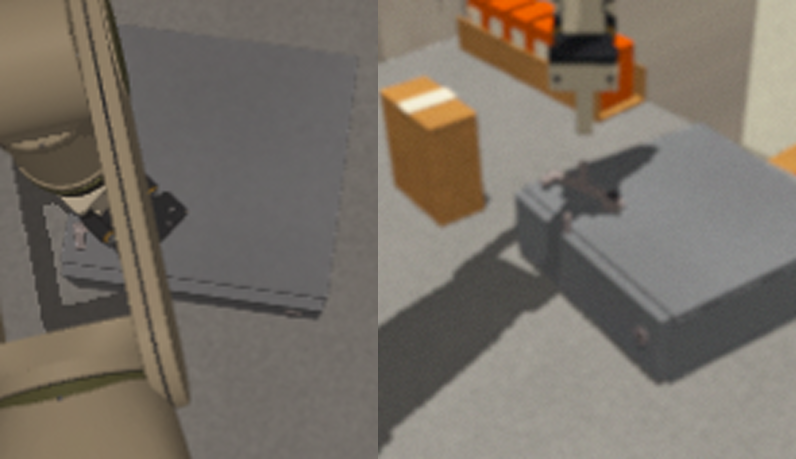

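The fingers are above the knob, at column ~583 in the side panel and in line with it. I'll descend and grip lightly.

>>> jog_arm(
  targets=[
    [2,0.15,-0.15,0,0,0,0.5],
    [4,0.15,-0.15,0,0,0,0.5],
    [6,0.15,-0.15,0,0,0,0.5],
    [7.2,0.15,-0.15,0,0,0,0.5],
    [7.2,0.15,-0.15,0,0,0,0.5],
  ],
)

```text
t: 15.32
tool_pos: [0.6546, 0.194, 0.124]
orientation: [-0.648, 1.481, 0.643]
force: [-0.0, 0.2, 0.2]
opening: 0.0468
```

>>> jog_arm(
  targets=[
    [0,0,0,0,0,0,0.8],
    [0,0,0,0,0,0,0.95],
    [0,0,0,0,0,0,0.95],
    [0,0,0,0,0,0,0.95],
    [0,0,0,0,0,0,0.95],
  ],
  squeeze=10,
)

```text
t: 15.95
tool_pos: [0.6548, 0.1955, 0.1246]
orientation: [-0.647, 1.479, 0.645]
force: [-0.2, 5.5, 0.5]
opening: 0.0117
```

```bash
python3 chk.py 7;python3 - <<'E'
from arc import *
for th in (1.0,.75,.5,.25,0,-.08): print(th);row(kn(th,.125),-.74)
E
```

```text
1.0
row [-0.03, 0.33, -0.89] [-0.3, -0.4, -0.1] | dist mm 9
t 16.05 pos [0.6548 0.1955 0.1246] F [0.3 4.8 0.8] open 0.0118 q [ 0.22  0.41  1.33 -0.    1.41 -0.61]
0.75
row [-0.02, 0.64, -1.97] [-0.3, -0.4, -0.1] | dist mm 21
t 16.05 pos [0.6548 0.1955 0.1246] F [0.3 4.8 0.8] open 0.0118 q [ 0.22  0.41  1.33 -0.    1.41 -0.61]
0.5
row [-0.02, 0.68, -3.09] [-0.3, -0.4, -0.1] | dist mm 32
t 16.05 pos [0.6548 0.1955 0.1246] F [0.3 4.8 0.8] open 0.0118 q [ 0.22  0.41  1.33 -0.    1.41 -0.61]
0.25
row [-0.01, 0.43, -4.18] [-0.3, -0.4, -0.1] | dist mm 42
t 16.05 pos [0.6548 0.1955 0.1246] F [0.3 4.8 0.8] open 0.0118 q [ 0.22  0.41  1.33 -0.    1.41 -0.61]
0
row [-0.0, -0.07, -5.18] [-0.3, -0.4, -0.1] | dist mm 52
t 16.05 pos [0.6548 0.1955 0.1246] F [0.3 4.8 0.8] open 0.0118 q [ 0.22  0.41  1.33 -0.    1.41 -0.61]
-0.08
row [-0.0, -0.29, -5.47] [-0.3, -0.4, -0.1] | dist mm 55
t 16.05 pos [0.6548 0.1955 0.1246] F [0.3 4.8 0.8] open 0.0118 q [ 0.22  0.41  1.33 -0.    1.41 -0.61]
```

View pics/z7.png

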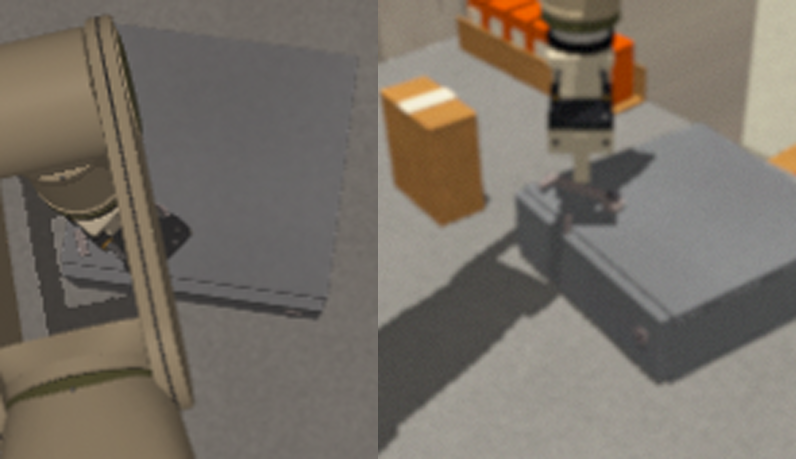

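The opening is 11.8 mm, so the knob is held. Swinging along the arc.

>>> jog_arm(
  targets=[
    [0,0.25,-0.6,0,0,0,0.95],
    [0,0.4,-1.2,0,0,0,0.95],
    [0,0.55,-1.8,0,0,0,0.95],
    [0,0.6,-2.4,0,0,0,0.95],
    [0,0.6,-3,0,0,0,0.95],
  ],
)

```text
t: 16.68
tool_pos: [0.6299, 0.1782, 0.125]
orientation: [-0.647, 1.478, 0.646]
force: [-0.6, 4.1, -0.7]
opening: 0.0117
```

Run:
```python
from arc import *
for th in (.25,0,-.08): print(th);row(kn(th,.125),-.74)
```

```text
0.25
row [0.0, -0.22, -1.22] [-0.2, -0.3, -0.1] | dist mm 12
t 16.68 pos [0.6299 0.1782 0.125 ] F [-0.6  4.1 -0.7] open 0.0117 q [ 0.2   0.34  1.42 -0.    1.39 -0.63]
0
row [0.01, -0.73, -2.23] [-0.2, -0.3, -0.1] | dist mm 23
t 16.68 pos [0.6299 0.1782 0.125 ] F [-0.6  4.1 -0.7] open 0.0117 q [ 0.2   0.34  1.42 -0.    1.39 -0.63]
-0.08
row [0.01, -0.94, -2.52] [-0.2, -0.3, -0.1] | dist mm 27
t 16.68 pos [0.6299 0.1782 0.125 ] F [-0.6  4.1 -0.7] open 0.0117 q [ 0.2   0.34  1.42 -0.    1.39 -0.63]
```

>>> jog_arm(
  targets=[
    [0,-0.08,-0.6,0,0,0,0.95],
    [0,-0.22,-1.2,0,0,0,0.95],
    [0,-0.45,-1.7,0,0,0,0.95],
    [0,-0.7,-2.2,0,0,0,0.95],
    [0,-0.7,-2.2,0,0,0,0.95],
  ],
)

```text
t: 17.3
tool_pos: [0.6207, 0.1594, 0.1252]
orientation: [-0.645, 1.475, 0.648]
force: [4.8, 13.3, -4.4]
opening: 0.0117
```

>>> jog_arm(
  targets=[
    [0,-0.15,-0.2,0,0,0,0.95],
    [0,-0.25,-0.4,0,0,0,0.95],
    [0,-0.25,-0.4,0,0,0,0.95],
  ],
)

```text
t: 17.68
tool_pos: [0.6204, 0.1588, 0.1252]
orientation: [-0.641, 1.469, 0.653]
force: [6.2, 21.3, -6.2]
opening: 0.0129
```

```bash
python3 chk.py 8;python3 - <<'E'
from arc import *
for th in (0,-.08): print(th);row(kn(th,.125),-.74)
E
```

```text
0
row [0.02, -0.11, -0.17] [-0.1, 0.3, -0.3] | dist mm 2
t 17.77 pos [0.6205 0.1589 0.1252] F [ 5.5 21.7 -7.3] open 0.0125 q [ 0.17  0.29  1.47  0.01  1.37 -0.66]
-0.08
row [0.02, -0.33, -0.46] [-0.1, 0.3, -0.3] | dist mm 6
t 17.77 pos [0.6205 0.1589 0.1252] F [ 5.5 21.7 -7.3] open 0.0125 q [ 0.17  0.29  1.47  0.01  1.37 -0.66]
```

View pics/z8.png

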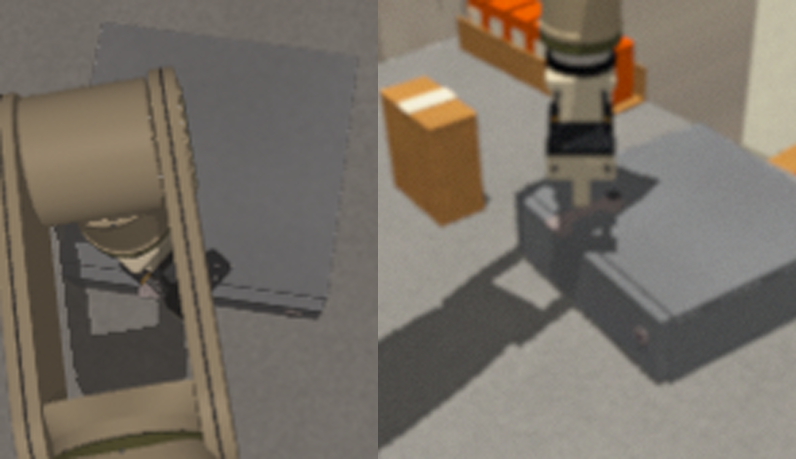

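Force 21 N at the expected closed position. I'll relax, open, rise clear and check.

>>> jog_arm(
  targets=[
    [0,0,0,0,0,0,0.75],
    [0,0,0,0,0,0,0.7],
    [0,0,0,0,0,0,0.65],
    [-3,0,0,0,0,0,0.65],
    [-8,0,0,0,0,0,0.65],
  ],
)

```text
t: 18.4
tool_pos: [0.6189, 0.1572, 0.2035]
orientation: [-0.641, 1.475, 0.654]
force: [0.7, -0.3, 0.7]
opening: 0.0326
```

>>> jog_arm(
  targets=[
    [-2,4,2,0,0,0,0.65],
    [-2,9,4,0,0,0,0.65],
    [-2,14,6,0,0,0,0.65],
    [-2,18,8,0,0,0,0.65],
    [-2,18,8,0,0,0,0.65],
  ],
)

```text
t: 19.02
tool_pos: [0.5392, 0.34, 0.2252]
orientation: [-0.643, 1.474, 0.657]
force: [0.0, -0.7, 0.2]
opening: 0.0324
```

Run:
```python
from go import *
T=snap('top','t9.png');S=snap('side','s9.png')
a=cv2.imread('pics/t9.png');b=cv2.imread('pics/s9.png')
a=cv2.resize(a[110:190,170:280],None,fx=3.6,fy=3.6,interpolation=cv2.INTER_CUBIC);b=cv2.resize(b[130:220,210:310],None,fx=4,fy=4,interpolation=cv2.INTER_CUBIC)
w=np.zeros((360,800,3),np.uint8);w[:288,:396]=a;w[:360,400:]=b;cv2.imwrite('pics/z9.png',w)
print(robot.read_state()['tool_pos'])
```

```text
[0.54066344 0.33726575 0.22501884]
```

View pics/z9.png

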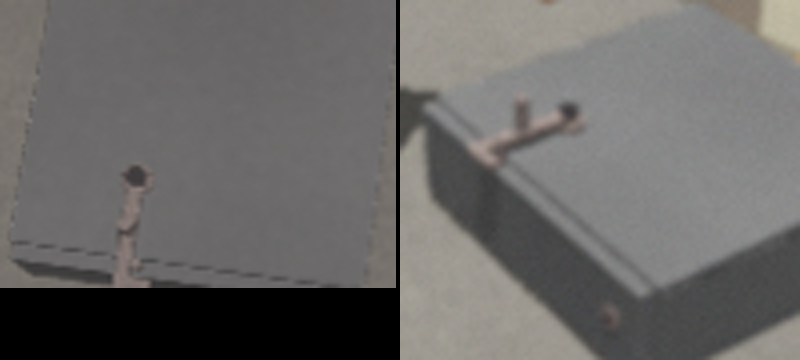

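Run:
```python
from m import *
from go import TILL
a=lambda *p:z(p,3.6,(170,110)); b=lambda *p:z((p[0]-400,p[1]),4,(210,130))
A=[atz(T,a(137,177),.117),atz(T,a(126,223),.144),atz(T,a(123,280),.114)]
B=[atz(S,b(569,112),.117),atz(S,b(521,98),.144),atz(S,b(487,152),.114)]
for L in (A,B):
  for X in L[1:]:
    d=X-L[0]; print(d.round(4), 'angle', np.arctan2(d[1],-d[0])+TILL[2]*1 , np.hypot(*d[:2]))
im=cv2.imread('pics/t9.png'); cv2.imwrite('pics/f1.png',cv2.resize(im[140:205,180:280],None,fx=7,fy=7,interpolation=cv2.INTER_CUBIC))
```

```text
[-0.0437  0.0057  0.027 ] angle -0.022520756472937997 0.04410894049930185
[-0.0853  0.011  -0.003 ] angle -0.023388275433289696 0.08597058162321342
[-0.0422  0.0102  0.027 ] angle 0.08488990571021762 0.04344216300194561
[-0.0816  0.0062 -0.003 ] angle -0.07539329969480958 0.08185322757158553
```

View pics/f1.png

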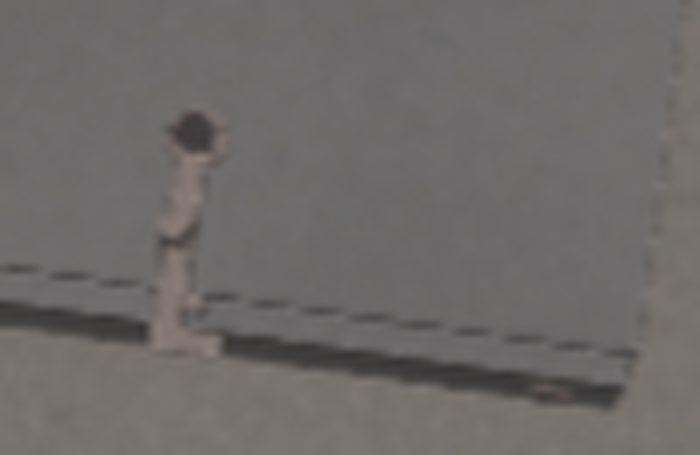

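The hook now lies closed: the bar is parallel to the till's x axis, with the nose in front of the pin. A quick check on the bystanders, then hand in.

Run:
```python
from h import *
s=robot.read_state(); print(s['force'].round(1), s['tool_pos'].round(3), round(s['t'],2))
a=cv2.imread('pics/side0.png');b=cv2.imread('pics/s9.png')
cv2.imwrite('pics/f2.png',np.hstack([a[90:270,120:400],b[90:270,120:400]]).repeat(1,0))
print(ticket.close_job())
```

```text
[-0.5 -0.7  0.1] [0.541 0.337 0.225] 19.12
the job is handed in; nothing more can be done
None
```

View pics/f2.png

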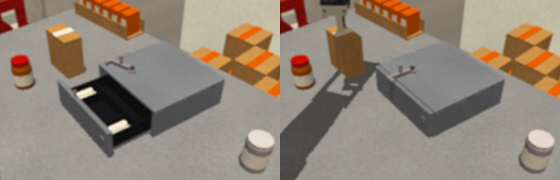

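I stood the larger plain metal cup in the drawer's middle bay and let go. I then pushed the drawer home to its stop and swung the hook round over the pin. The job was handed in at t = 19.1 s.

- **Cup:** After release it stood upright near the middle of the bay. Nothing could be seen of it once the drawer was shut, so its final pose is not confirmed.
- **Drawer:** It ended on a hard stop at about 26 N. The pin measured about 72 mm in front of the hinge, against 72.5 mm nominal when home.
- **Hook:** The nose lies in front of the pin, and the bar stopped against about 21 N. The top camera gives an angle of about -0.02 rad. The side camera disagreed with itself, giving +0.08 rad from the knob and -0.08 rad from the bar end. I judged it closed from the top view and the stop.
- **Bystanders:** The jar, can and carton look unmoved in the before and after pictures, although I viewed the after picture only once the job was handed in.
- **Arm:** It was clear of everything at hand-in, with about 1 N on the tool.

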